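# Print a card on the sprung stamping press

## Task

Print the card that lies in the bench stamping press: with a fingertip, press the rubber thumb pad on the free corner of the sprung stamp plate down until the pointer stands at the brass mark tab on the scale, without pressing past the tab, and keep it there for a full second. Then let the plate spring all the way back up; only touch and press, and leave the things around the press where they stand.

Things in the scene. Friction and masses are not known exactly. Their poses are not given: they have to be found in the camera images.
- stamp_plate (a joint): Sprung aluminium stamp plate, 130 x 165 x 8 mm, hinged along one edge. Value in rad: 0 = rest, fully up (sloping up 0.30 rad to its free edge); grows as the free edge is pressed down; 0.30 = level; end stop 0.52. The pointer, fixed to it, is at the mark when this value = 0.30 + joint card_bed. At the thumb pad it takes about 5 N to start, 10 to 16 N at the mark; it returns by itself.
- card_bed (a joint): Steel bed under the plate that carries the card, hinged on the same shaft, set beforehand by a screw and held by stiff friction; the brass mark tab stands on its arm. Value in rad: 0 = level, positive = free edge lower; lies between -0.08 and 0.08. A given setting, not to be moved.
- thumb_pad (a point): Round black rubber pad, 38 mm across, 8 mm high, on the stamp plate at the free-edge corner away from the dial; press here. Origin: centre of its flat top, 146 mm above the bench at rest, 87 to 113 mm at the mark. x along the shaft towards the dial, y in the plate from the free edge to the shaft, z out of the pad. The shaft's centre line lies 158 mm along +y and 12 mm along -z.
- pointer_tip (a point): Upper end of the dark steel pointer, a 4 mm wide needle square to the stamp plate at the dial end of the shaft, 135 mm from the shaft's centre line. At rest it leans away from the plate's free edge; it swings towards the free edge as the plate is pressed.
- mark (a point): Where the pointer tip is when it stands at the middle of the brass mark tab (11 mm wide along the swing, 18 mm high, on top of the white scale arc), 135 mm from the shaft's centre line. Its y axis points to where the pointer comes from: the tip's y in this frame is about +30 to +50 mm at rest, 0 at the mark, negative past it.
- press: The press, bolted to the bench: grey cast base 200 x 250 x 14 mm, two hinge cheeks, about 225 mm high at the pointer. Origin: centre of the base's underside, on the bench. x axis along the hinge shaft towards the dial end; shaft at y = +85 mm, z = 88 mm; the plate's free edge is on the -y side.
- knob_stamp: Bystander: wooden hand stamp with a turned dark knob handle, 60 x 36 mm foot, 86 mm high; origin under its centre.
- number_stamp: Bystander: steel numbering stamp lying flat, 75 x 46 x 45 mm, with four rubber bands and small levers; origin under its centre.
- ink_jar: Bystander: small glass ink jar with black cap, 52 mm across, 62 mm high; origin under its centre.
- pad_tin: Bystander: closed flat ink-pad tin, 73 x 113 x 19 mm; origin under its centre.

How it is judged:
By the outcome, as a careful person would: the job done as asked, in the order asked, and still so for the second after the job is handed in, with the robot touching nothing.
It also fails if it takes over 38 s, if anything falls off the work surface, if the arm or the gripper's body presses on something with over 40 N, if the wrist force passes 120 N, or if a joint passes its speed limit or range.

## Robot

A 6-joint arm with a two-finger parallel gripper is mounted at the origin on the work surface. World frame = base frame: x ahead of the robot, y to its left, z up, the work surface at z = 0. Lengths are in m, angles in rad, forces in N, time in s.
With the tool pointing down it reaches from about 0.3 to 0.875 m from the base axis. Payload 6.4 kg.
Tool frame: the origin (TCP) lies between the finger pads; the fingertips stand 25 mm ahead of it and the grasp point (between the pads) lies 6 mm ahead of it (tip_extent is the distance from the TCP to the fingertips, in m); z points along the fingers, y is the direction in which the jaws open and shut (so a half turn about z gives the same grasp; the last joint's range is limited). The gripper opens to 85 mm and grips with 20 to 120 N. Pads are 22 mm wide; open, the fingers measure 114 mm over their backs; the gripper's body (76 mm by 85 mm) begins 54 mm behind the grasp point. The pads swing forward as they close: fully open they stand 13 mm farther back than shut.
Start: joints at [-1.356, 0.181, 1.607, -0, 1.354, -0.206], TCP at [0.235, -0.525, 0.256] pointing down, gripper open.
Joint ranges: [-2.99, 2.99], [-0.89, 2.07], [0.3, 2.58], [-1.14, 4.28], [0, 2.63], [-3.12, 3.12]. Speed limits (rad/s): [2.57, 2.57, 3.01, 3.14, 3.14, 3.14].

## Interface

Orientations are given as [roll, pitch, yaw] about the fixed x, y, z axes, in that order (R = Rz(yaw) Ry(pitch) Rx(roll)).
In Python, from bench import state, camera, job_done, recognise, tip_extent gives the robot as it stands.
- The arm moves only by the tool apply_moves, never from a script. Its argument "deltas" is a list of rows, each a list of 7 numbers: the gripper's target within -1 to 1 (shut at 1, half-way at 0, fully open at -1), then the shift along the tool's x, y, z in cm, then the turn, a rotation vector about the tool's x, y, z in rad. A call has 1 to 8 rows; each row is the pose to reach, as a shift and turn from the pose measured when the call began, along the tool's axes at that moment; what a row does not reach only later rows make up. A row lasts 1/12 s, in which the tool goes at most 41.7 mm and 7.16 degrees, less where a joint would pass 70% of its speed; a pose out of reach is approached as far as the arm can. A call with a gripper value outside its range is refused whole. The fingers move at their own pace and stop on an object; "squeeze" is the grip in N (left out, the last holds). Time passes only in rows, so rows that repeat a pose let the fingers close. It gives the time, the measured TCP pose, the force and the opening at its end, in the units of the state.
- state(): the state, without advancing time (a new reading comes with each control period).
- camera(name): name is "scene" or "top"; returns a dict with "image" (480x640x3 uint8, red, green, blue), "fx", "fy", "cx", "cy" (pixels), "dist" ([k1, k2, p1, p2, k3] as OpenCV has them; the pictures are not rectified), "rvec" (rotation vector, rad) and "tvec" (3), from world to camera coordinates, as OpenCV has them. Camera axes: x right, y down, z forward; pixel columns grow to the right and rows downward; lengths in m; the calibration is good to about 2 mm. A picture is of the moment at which its call begins. There is no depth.
- job_done(): hands the job in, once; it reports no verdict.
Trained networks look in the newest picture that a camera, given by its name, has taken for a name from the list of things; names that differ only in an ending like _2 or _b are one class to them, and where a whole thing is asked for, a point or a joint stands for the part that bears it (a point fixed in the world has none). Each returns a list of dicts, best first, with "score" (0 to 1); they miss things now and then, are a little off and sometimes report something else, mostly with a low value. They report only what shows in the picture. A call takes as long as a camera call.
- recognise(camera, label): "location" ([column, row] as shares, 0 to 1, of the picture: columns of its width, rows of its height, amid what is visible of it).
The state is a dict: "t": time; "qpos": joint angles; "joint_velocities": joint speeds; "tau": joint torques, N m; "tcp_pos": TCP position; "orientation": TCP orientation; "ft_force": force on the tool from outside, world axes, zero at the start; "ft_torque": the same for the moment, N m; "opening": finger opening in m.
Only numpy, scipy, OpenCV 4.12 (cv2) and the standard library are available. Lean on these libraries where they do the work, as an engineer would, in place of code of your own. Each camera call takes 0.05 s, during which the arm holds its last target.

## Working session

There is one attempt and no reset: what is moved stays moved. The work goes in short steps, Python scripts to look and compute and a tool call to move; the robot and the scene stay as the last step left them, time stands still between calls to the robot, and variables do not carry over. Pictures are saved under pics/ and viewed, and the job is handed in when it is done.

Besides the shell and the picture viewer there is one more tool, called by a JSON object that holds its "name" and its "arguments". apply_moves: Moves the arm, as the interface text tells. Its arguments: {"type":"object","properties":{"deltas":{"type":"array"},"squeeze":{"type":"number"}},"required":["deltas"]}

```bash
mkdir -p pics; ls
cat > h.py <<'E'
import numpy as np,cv2
from bench import *
def snap(n,f):
    c=camera(n); cv2.imwrite('pics/'+f,cv2.cvtColor(c['image'],cv2.COLOR_RGB2BGR)); return c
def K(c): return np.array([[c['fx'],0,c['cx']],[0,c['fy'],c['cy']],[0,0,1.]])
def proj(c,P): return cv2.projectPoints(np.array(P,float).reshape(-1,3),np.array(c['rvec'],float),np.array(c['tvec'],float),K(c),np.array(c['dist'],float))[0].reshape(-1,2)
def ray(c,uv):
    n=cv2.undistortPoints(np.array(uv,float).reshape(-1,1,2),K(c),np.array(c['dist'],float)).reshape(2)
    R=cv2.Rodrigues(np.array(c['rvec'],float))[0]; o=-R.T@np.array(c['tvec'],float)
    d=R.T@np.array([n[0],n[1],1.]); return o,d/np.linalg.norm(d)
def atz(c,uv,z):
    o,d=ray(c,uv); return o+d*(z-o[2])/d[2]
E
python3 - <<'E'
from h import *
s=state(); print(s, tip_extent if not callable(tip_extent) else tip_extent())
for n in('scene','top'):
    c=snap(n,n+'0.png'); o,_=ray(c,(320,240)); print(n,o,c['fx'],c['dist'])
    for l in('thumb_pad','pointer_tip','mark','press','stamp_plate','card_bed','knob_stamp','number_stamp','ink_jar','pad_tin'):
        r=recognise(n,l)
        print(l,[(np.round(np.array(x['location'])*[640,480],1).tolist(),round(x['score'],2)) for x in r[:3]])
E
```

```text
pics
{'t': 0.0, 'qpos': array([-1.35631268e+00,  1.81534820e-01,  1.60799355e+00, -2.53227864e-07,
        1.35378246e+00, -2.06324038e-01]), 'joint_velocities': array([ 0.00081471,  0.00129679,  0.00082714, -0.00027993,  0.00074259,
       -0.0014506 ]), 'tau': array([-1.70199360e-05, -4.44870329e+01, -3.51337481e+01, -2.40738136e-04,
        9.10613453e-03, -1.31189856e-05]), 'tcp_pos': array([ 0.23478139, -0.52433868,  0.25539459]), 'orientation': array([-3.13991087e+00, -3.51748342e-04,  4.20807442e-01]), 'ft_force': array([-0.4430656 , -0.10410021,  0.40328719]), 'ft_torque': array([-0.00403069,  0.00121946, -0.05328037]), 'opening': 0.08526763881356242} 0.025
scene [ 1.09781968 -0.46637921  0.69795656] 508.9491209528485 [-0.13346514  0.          0.          0.          0.        ]
thumb_pad [([323.6, 243.0], 0.79), ([262.2, 238.5], 0.56)]
pointer_tip [([316.2, 242.5], 0.8), ([229.1, 336.6], 0.58)]
mark [([302.9, 282.5], 0.75)]
press [([322.6, 278.4], 0.67)]
stamp_plate [([318.7, 246.1], 0.65)]
card_bed [([302.3, 281.4], 0.86), ([321.2, 280.3], 0.57)]
knob_stamp [([231.1, 335.7], 0.95)]
number_stamp [([202.8, 274.9], 0.58)]
ink_jar [([265.8, 366.9], 0.67), ([261.0, 238.1], 0.51)]
pad_tin [([264.2, 240.4], 0.64)]
top [0.45454923 0.02522136 0.83562141] 447.5208690739868 [-0.05963517  0.          0.          0.          0.        ]
thumb_pad [([291.0, 259.9], 0.83)]
pointer_tip [([289.8, 261.0], 0.65)]
mark [([348.9, 248.8], 0.86)]
press [([290.1, 259.6], 0.63), ([408.5, 199.8], 0.4)]
stamp_plate [([290.8, 258.0], 0.76), ([348.3, 250.5], 0.64)]
card_bed [([348.6, 248.7], 0.93)]
knob_stamp [([411.1, 255.9], 0.87)]
number_stamp [([379.9, 359.4], 0.57)]
ink_jar [([406.2, 201.7], 0.87)]
pad_tin [([278.9, 370.1], 0.57)]
```

View pics/scene0.png

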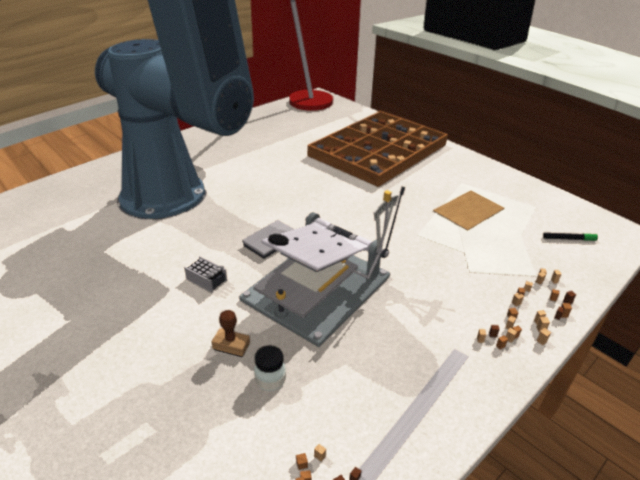

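View pics/top0.png

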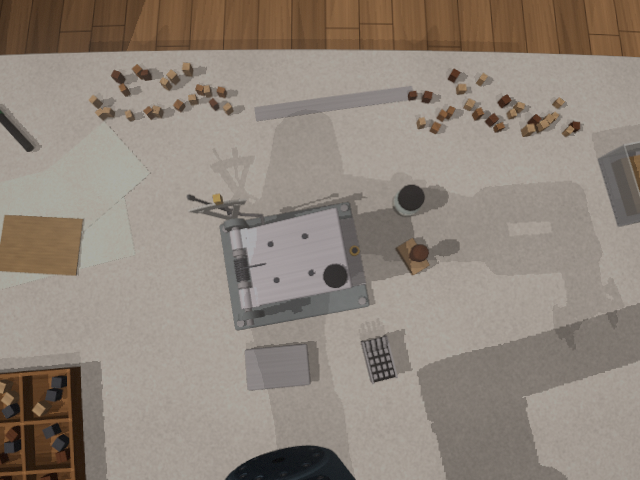

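Run:
```python
import cv2
a=cv2.imread('pics/scene0.png')[190:350,220:400]; b=cv2.imread('pics/top0.png')[170:330,220:400]
cv2.imwrite('pics/z1.png',cv2.resize(a,None,fx=4,fy=3.7,interpolation=cv2.INTER_CUBIC)); cv2.imwrite('pics/z2.png',cv2.resize(b,None,fx=4,fy=3.7,interpolation=cv2.INTER_CUBIC))
```

```text
(no output)
```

View pics/z1.png

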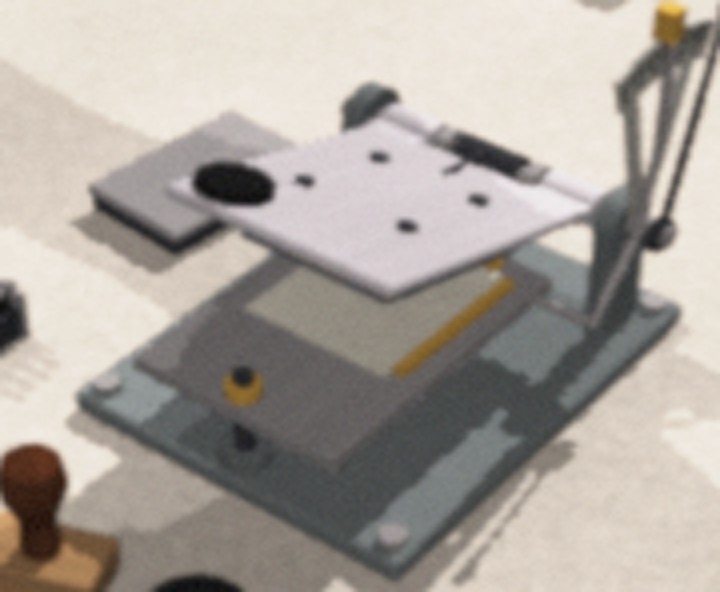

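View pics/z2.png

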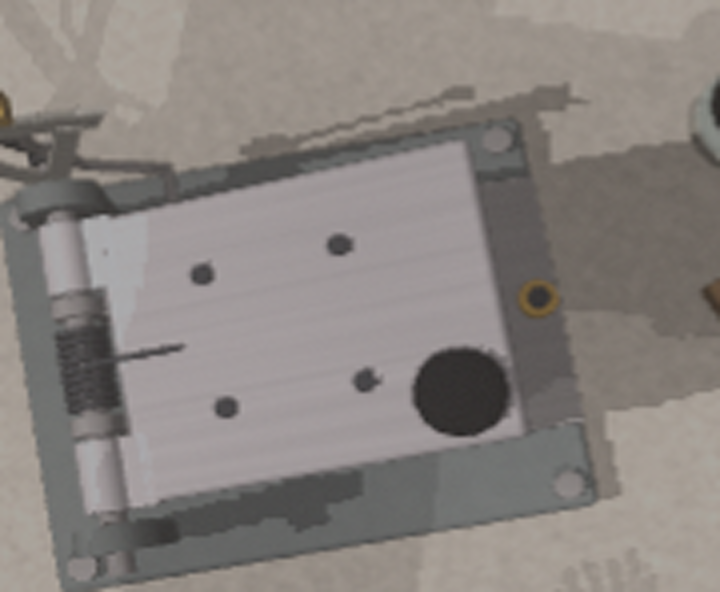

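The scene picture shows the press in the middle with the pad at about (278,240), the tab at (387,195) and the pointer tip at (402,188). In the top picture the pad is at (335,275), the tab at (217,199) and the tip at (190,197). The networks mixed up several labels, for example putting `thumb_pad` on the plate centre. I'll fit the press pose from the base corners and check it against the pad.

```bash
cat > fit.py <<'E'
from h import *
from scipy.optimize import least_squares
T0=dict(top=[(221,225.4),(350,202),(369,305),(236,329.3),(335,275.2)],scene=[None,(390,274.3),None,None,None])
def cams():
    return {n:camera(n) for n in('scene','top')}
def P(p,L):
    x,y,a=p; R=np.array([[np.cos(a),-np.sin(a),0],[np.sin(a),np.cos(a),0],[0,0,1]])
    return np.atleast_2d(L)@R.T+[x,y,0]
def padL(th,px):
    s=.30-th
    return [px, .085-.158*np.cos(s)+.012*np.sin(s), .088+.158*np.sin(s)+.012*np.cos(s)]
def tipL(ang,px): # ang: plate value (0.30=vertical)
    s=.30-ang
    return [px,.085+.135*np.sin(s),.088+.135*np.cos(s)]
E
python3 - <<'E'
from fit import *
C=cams(); c=C['top']
for uv in T0['top'][:4]: print(atz(c,uv,.014))
print('pad',atz(c,T0['top'][4],.146), atz(C['scene'],(278,240),.146))
for uv in [(411,256)]: print(atz(c,uv,.0))
E
```

```text
[0.60817374 0.1948194  0.014     ]
[ 0.65296972 -0.04686396  0.014     ]
[ 0.46066845 -0.07920668  0.014     ]
[0.41705943 0.16228836 0.014     ]
pad [ 0.50539669 -0.0106747   0.146     ] [ 0.51261674 -0.01468224  0.146     ]
[ 0.55218693 -0.16207238  0.        ]
```

Run:
```python
import cv2
a=cv2.imread('pics/scene0.png')[180:270,365:425]; b=cv2.imread('pics/top0.png')[180:250,180:260]
cv2.imwrite('pics/z3.png',cv2.resize(a,None,fx=6,fy=6,interpolation=cv2.INTER_CUBIC)); cv2.imwrite('pics/z4.png',cv2.resize(b,None,fx=8,fy=8,interpolation=cv2.INTER_CUBIC))
```

```text
(no output)
```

View pics/z3.png

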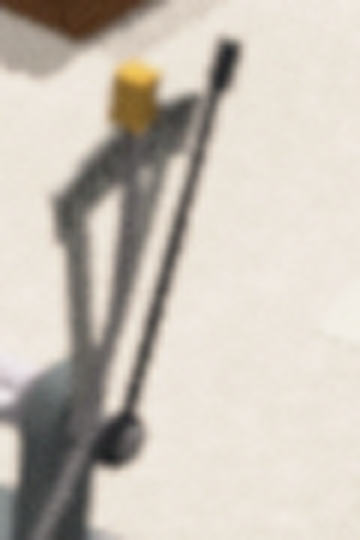

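View pics/z4.png

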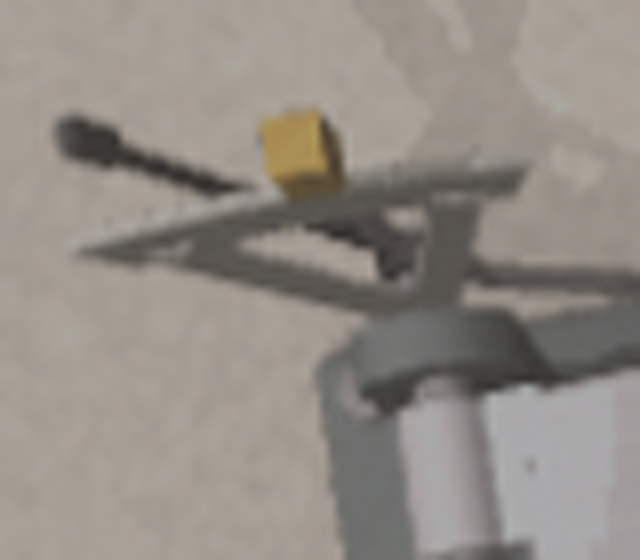

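```bash
cat > fit2.py <<'E'
from fit import *
C=cams(); t,s=C['top'],C['scene']
CL=np.array([[.1,.125,.014],[.1,-.125,.014],[-.1,-.125,.014],[-.1,.125,.014]])
tc=T0['top'][:4]; sc=[(390,274.3),(319.5,345.5),(241,297.5)]
# tab centre (visible block centre), tip end
tabT,tipT=(180+303/8,180+152/8),(180+75/8,180+135/8)
tabS,tipS=(365+135/6,180+98/6),(365+228/6,180+50/6)
padT=T0['top'][4]; padS=(278.5,239.7)
def res(q,full=False):
    p=q[:3]; L=np.array([*CL,padL(0,q[3]),tipL(0,q[4]),tipL(.30+q[5],q[6])]); W=P(p,L)
    a=proj(t,W)+q[7:9]; b=proj(s,W)+q[9:11]
    r=np.vstack([a[:4]-tc,a[4]-padT,a[5]-tipT,a[6]-tabT,b[:3]-sc,b[4]-padS,b[5]-tipS,b[6]-tabS])
    if full: return r
    return np.concatenate([r.ravel(),(q[7:11])/2.5])
q=least_squares(res,[.535,.058,.177,-.041,.12,0,.12,0,0,0,0]).x
print(np.round(q,4)); print(np.round(res(q,True),1))
np.save('q.npy',q)
print('pad world',P(q[:3],padL(0,q[3])),'mark world',P(q[:3],tipL(.3+q[5],q[6])))
E
python3 fit2.py
```

```text
[ 0.5377  0.0614  0.1793 -0.0427  0.0993  0.0097  0.089   1.8213  1.4706
  0.3888  2.4959]
[[-2.  -1.5]
 [ 0.1 -1.3]
 [ 1.9  1. ]
 [-0.5  1.5]
 [-0.2  0.5]
 [ 0.1  0.4]
 [ 0.3 -0.9]
 [ 1.9 -0.3]
 [ 0.2  0. ]
 [-2.6  0.2]
 [ 0.9 -0.2]
 [-0.1  1.8]
 [-0.5 -1.8]]
pad world [[ 0.50681318 -0.00760807  0.14615623]] mark world [[0.61027318 0.15960643 0.22299359]]
```

{"name": "apply_moves", "arguments": {"deltas": [[1, 3.2, -2.5, 0, 0, 0, 0], [1, 6.4, -5, 0, 0, 0, 0], [1, 9.6, -7.5, 0, 0, 0, 0], [1, 12.8, -10, 0, 0, 0, 0], [1, 16, -12.5, 0.5, 0, 0, 0], [1, 19.2, -15, 1, 0, 0, 0], [1, 22.4, -17.5, 1.5, 0, 0, 0], [1, 25.6, -20, 2, 0, 0, 0]]}}

```text
t: 1.97
tcp_pos: [0.3874, -0.236, 0.2364]
orientation: [3.141, -0.0, 0.42]
ft_force: [0.9, -0.6, 0.5]
opening: -0.0001
```

```bash
cat >> h.py <<'E'
from scipy.spatial.transform import Rotation as Ro
def tool(d): # world displacement to tool cm
    s=state(); return np.round(Ro.from_euler('xyz',s['orientation']).inv().apply(d)*100,2)
def show():
    s=state(); print(round(s['t'],2),np.round(s['tcp_pos'],4),np.round(s['orientation'],3),np.round(s['ft_force'],2),round(s['opening'],4)); return s
E
python3 -c "
from h import *
s=show(); print(tool(np.array([.507,-.009,.22])-s['tcp_pos']))"
```

```text
1.97 [ 0.3874 -0.236   0.2364] [ 3.141 -0.     0.42 ] [ 0.86 -0.6   0.51] -0.0001
[ 20.18 -15.85   1.64]
```

{"name": "apply_moves", "arguments": {"deltas": [[1, 3.2, -2.5, 0.2, 0, 0, 0], [1, 6.4, -5, 0.4, 0, 0, 0], [1, 9.6, -7.5, 0.8, 0, 0, 0], [1, 12.8, -10, 1.2, 0, 0, 0], [1, 16, -12.5, 1.6, 0, 0, 0], [1, 18.5, -14.5, 1.6, 0, 0, 0], [1, 20.2, -15.9, 1.6, 0, 0, 0], [1, 20.2, -15.9, 1.6, 0, 0, 0]]}}

```text
t: 2.63
tcp_pos: [0.5081, -0.0049, 0.2204]
orientation: [3.141, -0.002, 0.425]
ft_force: [-0.7, 0.3, 0.2]
opening: 0.0001
```

Run:
```python
from h import *
s=show()
a=snap('scene','scene1.png'); b=snap('top','top1.png')
tip=s['tcp_pos']+[0,0,-.025]; print(tip,proj(a,tip),proj(b,tip))
A=a['image'][150:310,220:420,::-1]; B=b['image'][170:310,160:400,::-1]
cv2.imwrite('pics/z5.png',cv2.resize(A,None,fx=3.7,fy=3.7,interpolation=2)); cv2.imwrite('pics/z6.png',cv2.resize(B,None,fx=3.3,fy=3.3,interpolation=2))
```

```text
2.63 [ 0.5081 -0.0049  0.2204] [ 3.141e+00 -2.000e-03  4.250e-01] [-0.68  0.34  0.18] 0.0001
[ 0.50812196 -0.0048654   0.19540449] [[279.90892829 214.26313295]] [[332.71081377 270.76279391]]
```

View pics/z5.png

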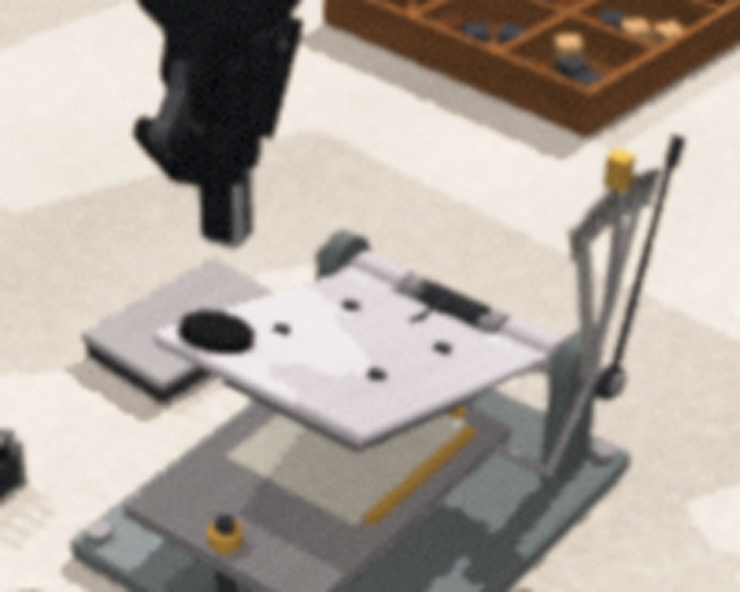

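View pics/z6.png

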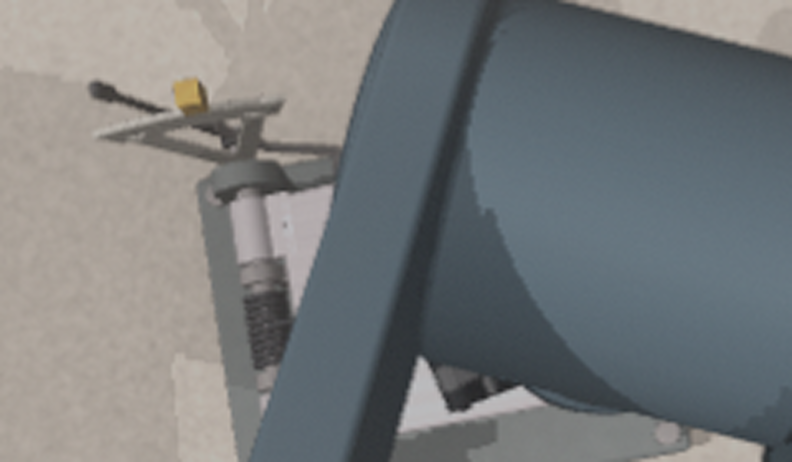

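Run:
```python
from h import *
s=show()
for p in([.509,-.0095,.176],[.510,-.015,.145]): print(tool(np.array(p)-s['tcp_pos']))
```

```text
2.73 [ 0.507  -0.0078  0.2202] [3.141 0.    0.423] [ 0.14  0.41 -0.15] -0.0001
[0.12 0.23 4.42]
[-0.01  0.77  7.53]
```

{"name": "apply_moves", "arguments": {"deltas": [[1, 0.1, 0.2, 1.5, 0, 0, 0], [1, 0.1, 0.2, 3, 0, 0, 0], [1, 0.1, 0.2, 4.2, 0, 0, 0], [1, 0.1, 0.3, 5, 0, 0, 0], [1, 0.1, 0.4, 5.6, 0, 0, 0], [1, 0.1, 0.5, 6.2, 0, 0, 0], [1, 0.1, 0.6, 6.8, 0, 0, 0], [1, 0.1, 0.6, 6.8, 0, 0, 0]]}}

```text
t: 3.4
tcp_pos: [0.5106, -0.0152, 0.1528]
orientation: [3.138, 0.0, 0.421]
ft_force: [-2.4, -3.5, 8.9]
opening: 0.0001
```

```bash
cat > look.py <<'E'
import sys
from h import *
k=sys.argv[1]
s=show()
a=camera('scene'); b=camera('top'); show()
A=a['image'][150:310,220:420,::-1]; B=b['image'][180:240,170:250,::-1]; A2=a['image'][175:235,360:420,::-1]
cv2.imwrite(f'pics/a{k}.png',cv2.resize(A,None,fx=3.7,fy=3.7,interpolation=2))
cv2.imwrite(f'pics/b{k}.png',np.hstack([cv2.resize(A2,None,fx=5.5,fy=5.5,interpolation=2),cv2.resize(B,None,fx=5.5,fy=5.5,interpolation=2)]))
E
python3 look.py 1
```

```text
3.4 [ 0.5106 -0.0152  0.1528] [3.138 0.    0.421] [-2.38 -3.5   8.91] 0.0001
3.5 [ 0.5105 -0.0151  0.1534] [3.138 0.    0.421] [-4.26 -2.15  8.82] -0.0003
```

View pics/a1.png

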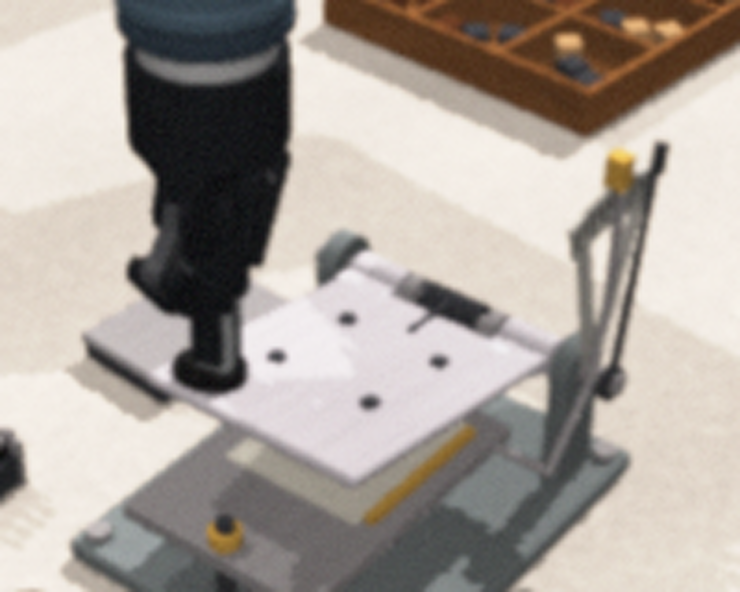

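View pics/b1.png

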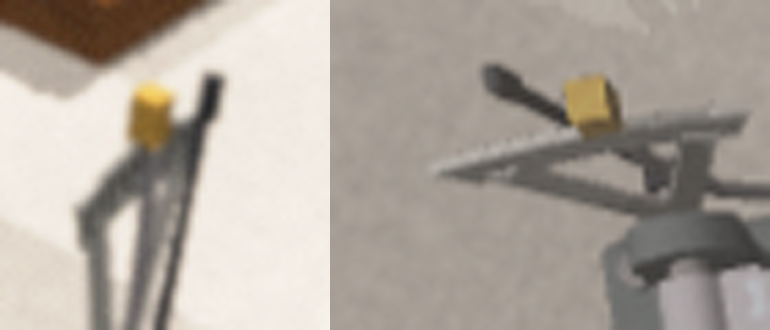

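{"name": "apply_moves", "arguments": {"deltas": [[1, 0, 0.1, 0.4, 0, 0, 0], [1, 0, 0.2, 0.9, 0, 0, 0], [1, -0.1, 0.3, 1.4, 0, 0, 0], [1, -0.1, 0.4, 1.9, 0, 0, 0], [1, -0.1, 0.4, 2.0, 0, 0, 0], [1, -0.1, 0.4, 2.0, 0, 0, 0]]}}

```text
t: 4.0
tcp_pos: [0.5118, -0.0199, 0.1347]
orientation: [3.138, -0.001, 0.42]
ft_force: [-2.0, 3.8, 10.0]
opening: 0.0001
```

```bash
python3 look.py 2
```

```text
4.0 [ 0.5118 -0.0199  0.1347] [ 3.138e+00 -1.000e-03  4.200e-01] [-2.    3.83 10.04] 0.0001
4.1 [ 0.5118 -0.0198  0.135 ] [ 3.138e+00 -1.000e-03  4.200e-01] [-2.71  4.16  9.95] -0.0003
```

View pics/a2.png

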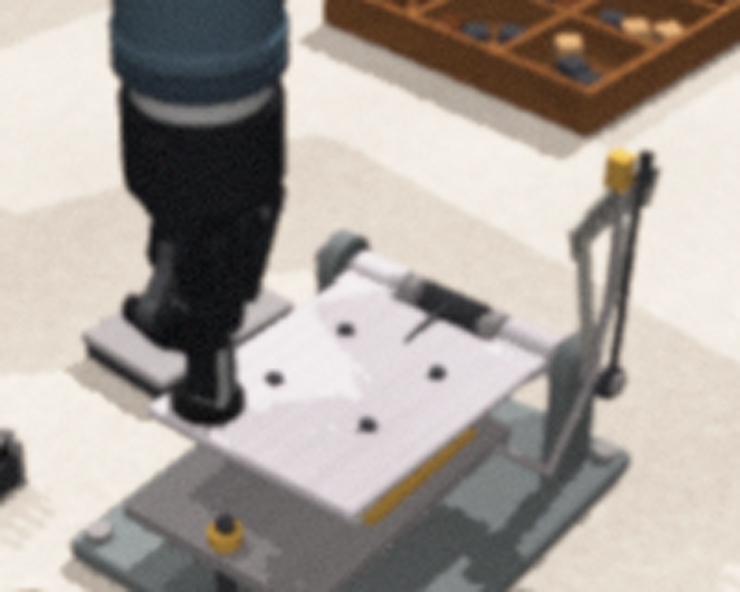

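View pics/b2.png

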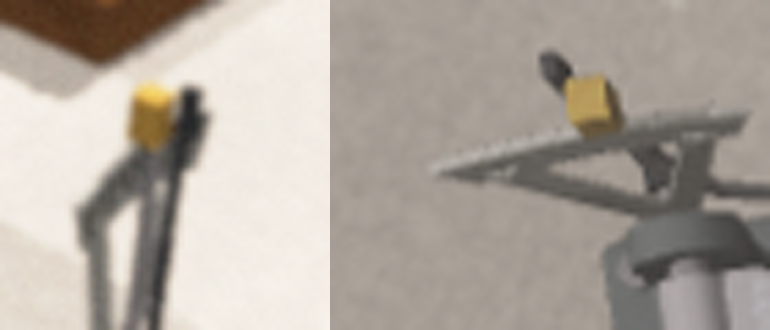

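```bash
cat > fit3.py <<'E'
from fit import *
C=cams(); t,s=C['top'],C['scene']; q0=np.load('q.npy')
tipT=[(189.4,196.9),(200.4,194.5),(210.9,192.4)]; tipS=[(403,188.3),(398.5,192.8),(394.5,195)]
tabT=(170+(592-330)/5.5,180+104/5.5); tabS=(360+152/5.5,175+116/5.5)
def L(ang,x,r):
    k=.30-ang; return [x,.085+r*np.sin(k),.088+r*np.cos(k)]
def res(v,full=False):
    th1,th2,bed,xp,xt,r,rt=v[:7]; ot,os=v[7:9],v[9:11]
    W=P(q0[:3],[L(0,xp,r),L(th1,xp,r),L(th2,xp,r),L(.3+bed,xt,rt)])
    a=proj(t,W)+ot-[*tipT,tabT]; b=proj(s,W)+os-[*tipS,tabS]
    if full: return np.hstack([a,b])
    return np.concatenate([a.ravel(),b.ravel(),[(r-.132)/.003,(rt-.135)/.004],(v[7:]-q0[7:])/3])
o=least_squares(res,[.12,.24,.01,.099,.089,.132,.135,*q0[7:]],x_scale=[.1,.1,.1,.01,.01,.01,.01,1,1,1,1])
J=o.jac; cov=np.linalg.pinv(J.T@J)*0.5
print(np.round(o.x,4)); print(np.round(np.sqrt(np.diag(cov))[:7],4)); print(np.round(res(o.x,True),1))
E
python3 fit3.py
```

```text
[0.1352 0.2499 0.0057 0.0996 0.0895 0.1342 0.1313 1.2192 1.6403 0.5469
 1.9626]
[0.0099 0.0096 0.0111 0.0026 0.0026 0.0016 0.0018]
[[-0.2  0.5  0.1  1.8]
 [ 0.2 -0.1  0.1 -0.9]
 [ 0.1 -0.2 -0.  -0.4]
 [-0.  -0.3 -0.2 -0.4]]
```

{"name": "apply_moves", "arguments": {"deltas": [[1, 0, 0, 0.2, 0, 0, 0], [1, 0, 0, 0.4, 0, 0, 0], [1, 0, 0, 0.6, 0, 0, 0], [1, 0, 0, 0.8, 0, 0, 0], [1, 0, 0, 0.8, 0, 0, 0]]}}

```text
t: 4.62
tcp_pos: [0.5119, -0.0206, 0.1283]
orientation: [3.138, -0.002, 0.419]
ft_force: [-3.9, 2.5, 12.2]
opening: 0.0005
```

```bash
python3 look.py 3
```

```text
4.62 [ 0.5119 -0.0206  0.1283] [ 3.138e+00 -2.000e-03  4.190e-01] [-3.93  2.52 12.23] 0.0005
4.72 [ 0.512  -0.0206  0.1285] [ 3.138e+00 -2.000e-03  4.190e-01] [-3.81  2.4  11.06] -0.0001
```

View pics/b3.png

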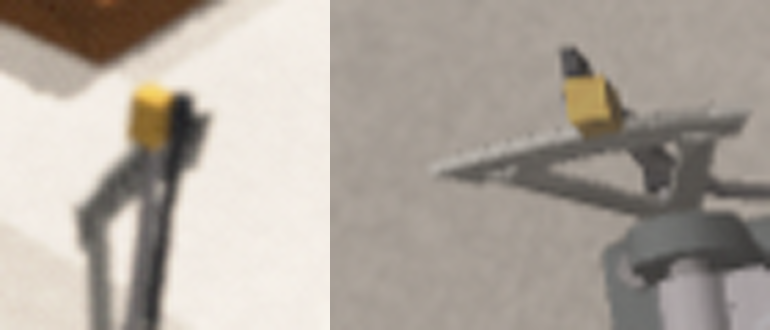

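```bash
python3 - <<'E'
s=open('fit3.py').read()
s=s.replace("(210.9,192.4)]","(210.9,192.4),(214.2,190.9)]").replace("(394.5,195)]","(394.5,195),(393.1,194.8)]")
s=s.replace("th1,th2,bed,xp,xt,r,rt=v[:7]; ot,os=v[7:9],v[9:11]","th1,th2,bed,xp,xt,r,rt=v[:7]; ot,os=v[7:9],v[9:11]; th3=v[11]").replace("L(th2,xp,r),","L(th2,xp,r),L(th3,xp,r),").replace("(v[7:]-q0[7:])","(v[7:11]-q0[7:11])").replace("*q0[7:]]","*q0[7:],.28]").replace("1,1,1,1])","1,1,1,1,.1])")
open('fit4.py','w').write(s)
E
python3 fit4.py
python3 - <<'E'
# theta from heights, finger tip = pad top centre assumed
import numpy as np
from scipy.optimize import brentq
for z in(.1534,.135,.1285): print(brentq(lambda th:.088+.158*np.sin(.3-th)+.012*np.cos(.3-th)-(z-.025),0,.5))
E
```

```text
[0.1345 0.2493 0.0038 0.0997 0.0895 0.1344 0.1311 1.347  1.5242 0.4673
 1.9145 0.2834]
[0.0099 0.0096 0.011  0.0025 0.0026 0.0016 0.0018]
[[-0.2  0.3  0.1  1.6]
 [ 0.2 -0.2  0.1 -1. ]
 [ 0.1 -0.3 -0.  -0.6]
 [-0.   0.6  0.1  0.6]
 [-0.  -0.3 -0.3 -0.4]]
0.11799552548367712
0.23651321304344722
0.277827616455517
```

{"name": "apply_moves", "arguments": {"deltas": [[1, 0, 0, 0.15, 0, 0, 0], [1, 0, 0, 0.3, 0, 0, 0], [1, 0, 0, 0.42, 0, 0, 0], [1, 0, 0, 0.42, 0, 0, 0]]}}

```text
t: 5.15
tcp_pos: [0.5122, -0.0212, 0.1259]
orientation: [3.139, -0.003, 0.417]
ft_force: [-4.1, 4.3, 11.5]
opening: 0.0002
```

```bash
python3 look.py 4
```

```text
5.15 [ 0.5122 -0.0212  0.1259] [ 3.139e+00 -3.000e-03  4.170e-01] [-4.06  4.32 11.54] 0.0002
5.25 [ 0.5122 -0.0212  0.126 ] [ 3.139e+00 -3.000e-03  4.170e-01] [-4.65  3.65 11.75] 0.0002
```

View pics/b4.png

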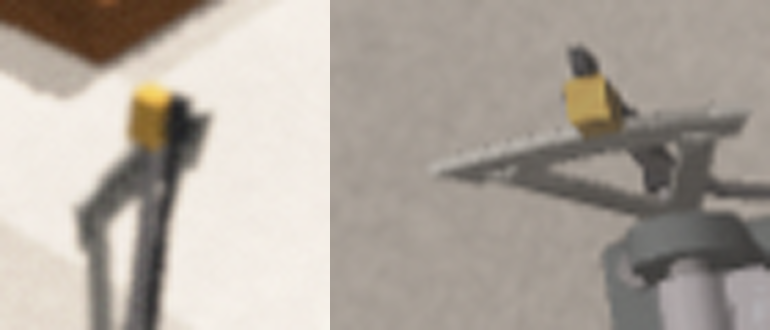

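View pics/a4.png

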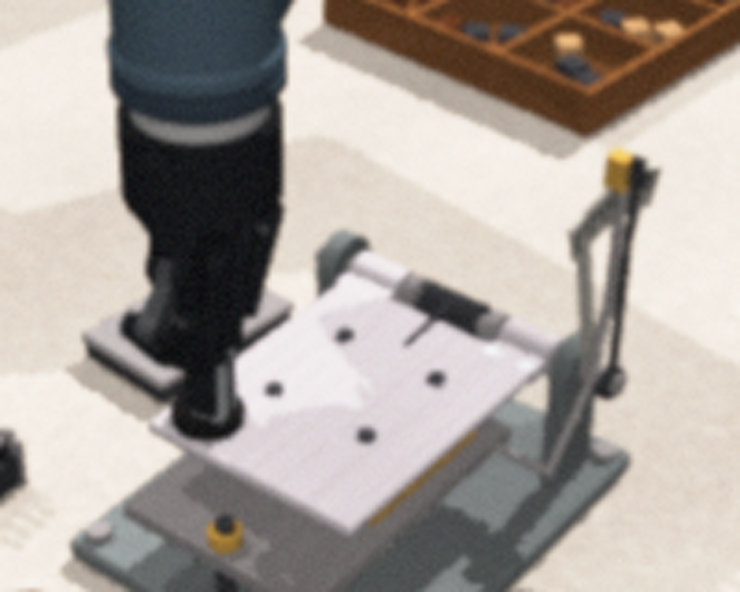

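```bash
cat > ov.py <<'E'
from fit import *
import sys
q0=np.load('q.npy'); bed=float(sys.argv[1]); th=float(sys.argv[2]); k=sys.argv[3]
off=dict(top=(1.347,1.524),scene=(.467,1.914)); out=[]
for n,(u,v) in dict(top=(205,183),scene=(375,183)).items():
    c=camera(n); w,h=(25,40) if 0 else (32,32); f=12
    im=c['image'][v:v+h,u:u+w,::-1]; raw=cv2.resize(im,None,fx=f,fy=f,interpolation=cv2.INTER_CUBIC); o=raw.copy()
    pt=lambda L:((proj(c,P(q0[:3],L))+off[n]-[u,v]+.5)*f).astype(int)
    def L(a,x,r,tn=0):
        kk=.30-a; return [x,.085+r*np.sin(kk)+tn*np.cos(kk),.088+r*np.cos(kk)-tn*np.sin(kk)]
    xt=.0895
    for x,col in((xt-.003,(0,0,255)),(xt+.003,(0,255,0))):
        cv2.polylines(o,[pt([L(.3+bed,x,r,tn) for r,tn in((.122,-.0055),(.122,.0055),(.14,.0055),(.14,-.0055))])],True,col,1)
    cv2.polylines(o,[pt([L(th,.0997,.0),L(th,.0997,.135)])],False,(255,0,0),1)
    cv2.polylines(o,[pt([L(.3+bed,.0997,.12),L(.3+bed,.0997,.137)])],False,(255,0,255),1)
    out.append(np.hstack([raw,o]))
cv2.imwrite(f'pics/o{k}.png',cv2.resize(np.vstack(out),(600,600) if 0 else None,fx=.78,fy=.78))
E
python3 ov.py .004 .299 1
```

```text
(no output)
```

View pics/o1.png

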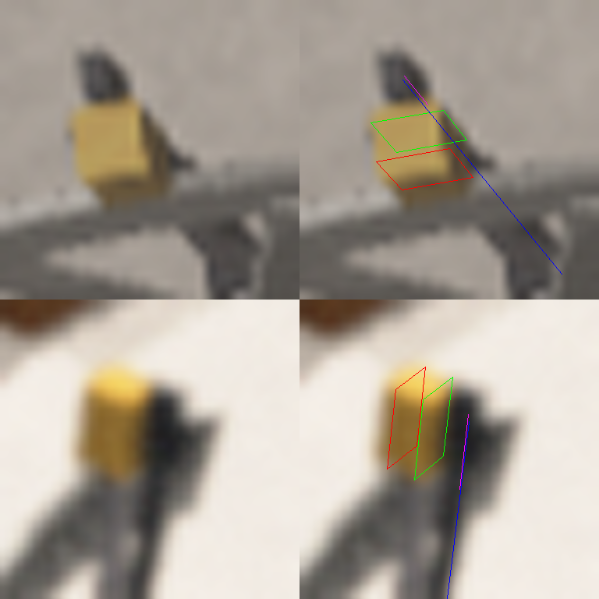

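Run:
```python
from h import *
show()
o=[]
for n,(u,v) in dict(top=(208,185),scene=(378,186)).items():
    im=np.mean([camera(n)['image'][v:v+25,u:u+25,::-1].astype(float) for _ in range(3)],0).astype(np.uint8)
    f=16; im=cv2.resize(im,None,fx=f,fy=f,interpolation=cv2.INTER_CUBIC)
    for i in range(0,25,5):
        cv2.line(im,(i*f+f//2,0),(i*f+f//2,6),(0,0,255),1); cv2.line(im,(0,i*f+f//2),(6,i*f+f//2),(0,0,255),1)
        cv2.putText(im,str(u+i),(i*f,18),0,.35,(0,0,255)); cv2.putText(im,str(v+i),(8,i*f+12),0,.35,(0,0,255))
    o.append(im)
cv2.imwrite('pics/g1.png',np.hstack(o)); show()
```

```text
5.35 [ 0.5122 -0.0212  0.126 ] [ 3.139e+00 -3.000e-03  4.170e-01] [-4.35  3.86 12.22] 0.0001
5.65 [ 0.5122 -0.0212  0.126 ] [ 3.139e+00 -3.000e-03  4.170e-01] [-3.26  3.44 10.88] 0.0001
```

View pics/g1.png

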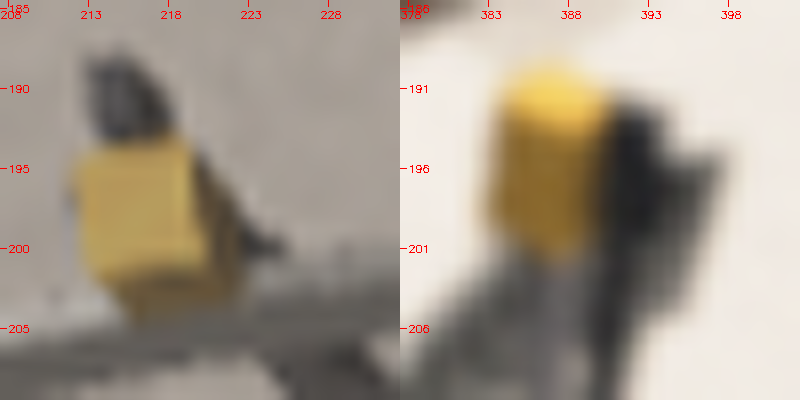

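```bash
cat > fit5.py <<'E'
from fit import *
C=cams(); t,s=C['top'],C['scene']; q0=np.load('q.npy')
tipT=np.array([(189.4,196.9),(200.4,194.5),(210.9,192.4),(214.2,190.9),(214.9,190.4)]); tipS=np.array([(403,188.3),(398.5,192.8),(394.5,195),(393.1,194.8),(392.4,195.2)])
bt=np.array([(212,194),(219.2,193.25),(220.3,201.25),(213.1,202.2),(215.9,204.6),(222.5,203.3)])
bs=np.array([(383.4,192.1),(390.6,191.8),(387.2,193.9),(386.9,189.4),(387.2,201.9)])
def L(a,x,r,tn=0):
    kk=.30-a; return [x,.085+r*np.sin(kk)+tn*np.cos(kk),.088+r*np.cos(kk)-tn*np.sin(kk)]
def res(v,full=False):
    th=[0,*v[:4]]; bed,xp,xt,r,rt,w,dy=v[4:11]; ot,os=v[11:13],v[13:15]; e=.0055
    p=q0[:3]+[0,0,v[15]]
    W=P(p,[L(a,xp,r) for a in th]); a=proj(t,W)+ot-tipT; b=proj(s,W)+os-tipS
    c=lambda sx,sy,R:L(.3+bed,xt+sx*w/2,R,sy*e)
    rb=rt-.018
    A=proj(t,P(p,[c(1,1,rt),c(1,-1,rt),c(-1,-1,rt),c(-1,1,rt),c(-1,1,rb),c(-1,-1,rb)]))+ot-bt
    B=proj(s,P(p,[c(-1,-1,rt),c(1,1,rt),c(1,-1,rt),c(-1,1,rt),c(1,-1,rb)]))+os-bs
    if full: return a,b,A,B
    return np.concatenate([x.ravel() for x in(a,b,A,B)]+[[(r-.131)/.003,(rt-.144)/.003,v[15]/.02],(v[11:15]-q0[7:11])/3])
v0=[.12,.24,.28,.3,.0,.1,.09,.132,.144,.01,0,*q0[7:],0]
o=least_squares(res,v0,x_scale=[.1]*5+[.01]*6+[1]*4+[.1])
cov=np.linalg.pinv(o.jac.T@o.jac)*.4
print(np.round(o.x,4)); print(np.round(np.sqrt(np.diag(cov)),4))
d=cov[3,3]+cov[4,4]-2*cov[3,4]; print('short by',.3+o.x[4]-o.x[3],'+-',d**.5)
for x in res(o.x,True): print(np.round(x,1).tolist())
E
python3 fit5.py
```

```text
[ 1.3450e-01  2.4890e-01  2.8290e-01  2.9270e-01  2.0000e-03  9.9600e-02
  8.8400e-02  1.3480e-01  1.3990e-01  1.0400e-02 -2.4500e-01  1.3554e+00
  1.2476e+00  2.4390e-01  2.1929e+00  7.0000e-04]
[8.8000e-03 8.6000e-03 8.6000e-03 8.6000e-03 7.0000e-03 2.4000e-03
 2.4000e-03 1.3000e-03 1.3000e-03 6.0000e-04        nan 8.6980e-01
 1.5270e+00 1.0966e+00 8.2470e-01 1.0000e-02]
short by 0.009269793847998808 +- 0.006741357608469271
[[-0.4, 0.1], [0.1, -0.5], [-0.0, -0.6], [-0.2, 0.3], [0.0, 0.7]]
[[-0.1, 1.6], [-0.1, -1.0], [-0.3, -0.6], [-0.1, 0.6], [0.2, 0.5]]
[[-0.2, 0.7], [0.3, 0.1], [0.3, -0.8], [-0.2, -0.4], [-0.3, 0.2], [0.7, 0.2]]
[[-0.3, -0.3], [0.6, -0.6], [0.9, -0.2], [-0.6, -0.1], [-0.1, 0.3]]fit5.py:21: RuntimeWarning: invalid value encountered in sqrt
  print(np.round(o.x,4)); print(np.round(np.sqrt(np.diag(cov)),4))
```

{"name": "apply_moves", "arguments": {"deltas": [[1, 0, 0, 0.15, 0, 0, 0], [1, 0, 0, 0.32, 0, 0, 0], [1, 0, 0, 0.32, 0, 0, 0]]}}

```text
t: 6.0
tcp_pos: [0.5124, -0.0216, 0.1243]
orientation: [3.139, -0.004, 0.416]
ft_force: [-3.4, 5.0, 12.6]
opening: -0.0001
```

Run:
```python
from h import *
show()
o=[]
for n,(u,v) in dict(top=(208,185),scene=(378,186)).items():
    im=np.mean([camera(n)['image'][v:v+25,u:u+25,::-1].astype(float) for _ in range(2)],0).astype(np.uint8)
    f=16; im=cv2.resize(im,None,fx=f,fy=f,interpolation=cv2.INTER_CUBIC)
    o.append(im)
cv2.imwrite('pics/g2.png',np.hstack(o)); show()
```

```text
6.0 [ 0.5124 -0.0216  0.1243] [ 3.139 -0.004  0.416] [-3.42  4.95 12.59] -0.0001
6.2 [ 0.5124 -0.0216  0.1245] [ 3.139 -0.004  0.416] [-3.52  4.28 12.47] 0.0001
```

View pics/g2.png

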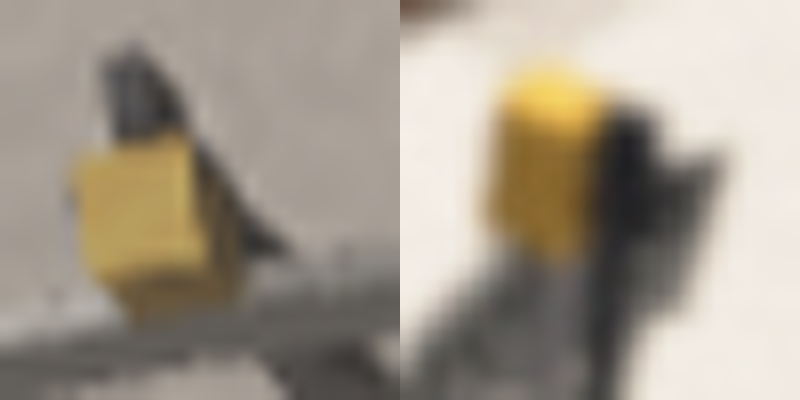

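The top view now shows the pointer end over the tab's centre line, so I'll hold here. Camera calls keep the last target, and the pictures give a check on the hold.

Run:
```python
from h import *
for i in range(36):
    camera('top' if i%2 else 'scene')
    if i%9==0: show()
show()
c=snap('top','hold.png')
```

```text
6.25 [ 0.5124 -0.0216  0.1245] [ 3.139 -0.004  0.416] [-3.54  4.31 12.41] -0.0001
6.7 [ 0.5124 -0.0216  0.1245] [ 3.139 -0.004  0.416] [-4.94  4.48 11.96] -0.0003
7.15 [ 0.5124 -0.0216  0.1245] [ 3.139 -0.004  0.416] [-4.65  3.65 12.08] 0.0
7.6 [ 0.5124 -0.0216  0.1245] [ 3.139 -0.004  0.416] [-3.74  5.6  12.13] 0.0
8.0 [ 0.5124 -0.0216  0.1245] [ 3.139 -0.004  0.416] [-4.4   5.14 11.96] 0.0003
```

```bash
python3 - <<'E'
import re
s=open('fit5.py').read().replace("(214.9,190.4)]","(215.4,189.9)]").replace("(392.4,195.2)]","(392.0,195.4)]").replace("C=cams()","C=cams()")
open('fit6.py','w').write(s)
E
python3 fit6.py 2>/dev/null | grep short
```

```text
short by 0.002369792329723175 +- 0.006726911587236227
```

Held steady from t = 6.0 to 8.1 s, and the fit puts the pointer within about 1 mm of the tab's middle. Now I'll release upward, following the pad's arc.

{"name": "apply_moves", "arguments": {"deltas": [[1, 0, 0, -0.6, 0, 0, 0], [1, 0, -0.1, -1.4, 0, 0, 0], [1, 0.1, -0.3, -2.4, 0, 0, 0], [1, 0.1, -0.6, -3.4, 0, 0, 0], [1, 0.1, -0.9, -4.4, 0, 0, 0], [1, 0.1, -1, -5.6, 0, 0, 0], [1, 0.1, -1, -8, 0, 0, 0], [1, 0.1, -1, -11, 0, 0, 0]]}}

```text
t: 8.82
tcp_pos: [0.507, -0.0125, 0.2336]
orientation: [3.141, -0.001, 0.415]
ft_force: [0.7, 1.0, 0.4]
opening: 0.0
```

{"name": "apply_moves", "arguments": {"deltas": [[1, 0, 0, -2, 0, 0, 0], [1, 0, 0, -3, 0, 0, 0], [1, 0, 0, -3, 0, 0, 0], [1, 0, 0, -3, 0, 0, 0]]}}

```text
t: 9.15
tcp_pos: [0.5067, -0.013, 0.2632]
orientation: [3.141, -0.001, 0.414]
ft_force: [0.4, -0.2, -1.1]
opening: 0.0001
```

```bash
python3 look.py 9
python3 - <<'E'
from h import *
c=snap('scene','end.png'); d=snap('top','endt.png')
a=cv2.imread('pics/scene0.png').astype(int); b=cv2.imread('pics/end.png').astype(int)
print(np.abs(a-b)[180:270,365:425].mean(),np.abs(a-b)[255:400,180:300].mean(), np.abs(a-b)[180:350,220:400].mean())
E
```

```text
9.15 [ 0.5067 -0.013   0.2632] [ 3.141e+00 -1.000e-03  4.140e-01] [ 0.41 -0.23 -1.1 ] 0.0001
9.25 [ 0.506  -0.0126  0.2618] [-3.14e+00  2.00e-03  4.15e-01] [ 0.2  -0.02  0.03] 0.0002
8.761481481481482 14.764137931034483 12.482047930283224
```

View pics/end.png

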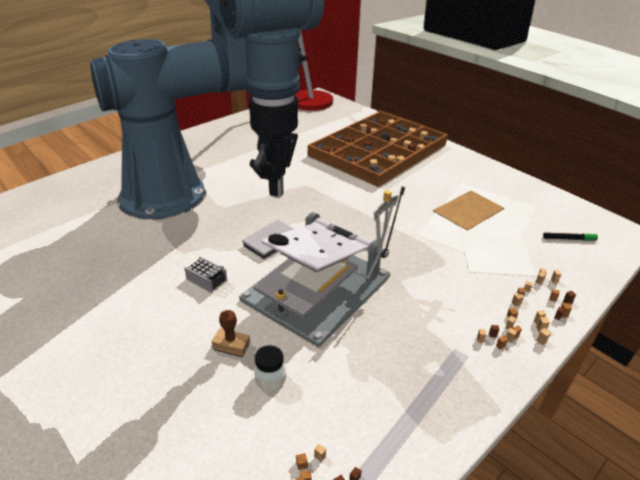

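View pics/b9.png

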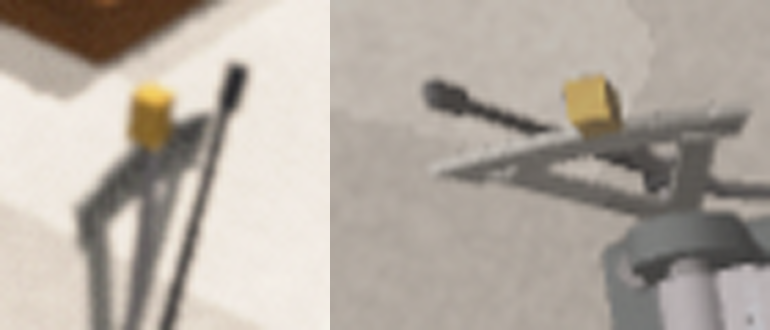

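The end pictures show the plate fully up with the pointer back at its rest pixels: top (189,197), scene (403,188). The tab sits at the same pixels as before, the four bystanders are where they started, and the robot is clear.

```bash
python3 -c "
from bench import *
print(job_done())"
```

```text
the job is handed in; nothing more can be done
None
```

I pressed the thumb pad with the closed fingertip in small steps until the pointer stood at the brass tab. I held it there for about 2 s (t = 6.0 to 8.1 s), let the plate spring back, and handed the job in at about 9.4 s of the 38 s allowed.

**At the mark:**
- My camera fit puts the pointer 0.002 ± 0.007 rad short of the tab's middle (about 0.3 ± 0.9 mm; the tab is 11 mm wide).
- In the steps I looked at, the pointer never went past the tab.
- The push on the pad was about 12 N and the tool stayed still through the hold.

**After release:**
- The pointer was back at its starting pixels in both views.
- The tab, and so the bed, was at the same pixels as before.
- The bystanders looked unmoved, and the contact force was about 0.

**Checks that disagreed:**
- The networks mixed up some labels, for example putting `thumb_pad` and `pointer_tip` near the plate's centre. I measured those points in the pictures myself.
- The two cameras differed by a few millimetres on where the pad was. I aimed between them, and the pictures showed the finger on the pad.
- The pixel-difference check between the first and last pictures was thrown off by moving shadows. I judged the end state by eye.

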